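# Hold the pump line's vent valve open with its bayonet key

### The job

Let air back into the pump line: lift the black dust cover off the vent valve and lean it at a slant against the rail of the U-shaped stand, its lower end on the bench, and let go of it. Then take the bayonet key out of its wooden block, push it fully down into the valve against the spring, twist it a quarter turn clockwise (seen from above) to the stop and hold it there: the valve springs shut if let go, so finish with the key still gripped, fully down and fully turned. Leave the rubber ring and the tape roll where they lie.

Things in the scene. Friction and masses are not known exactly. Their poses are not given: they have to be found in the camera images.
- cover: Dust cover: flat black plastic slab, 150 x 64 x 6 mm, 0.12 kg, lying flat across the top of the vent valve, centred on it. Origin at the centre of its underside, x along its 150 mm length, y across the 64 mm width, z up out of its upper face. The fingers find room beside both long edges: it overhangs the 62 mm round valve body all round.
- cover_end_a (a point): Middle of the cover's short edge at its -x end (end face centre, 3 mm above the underside).
- cover_end_b (a point): Middle of the cover's short edge at its +x end (end face centre, 3 mm above the underside).
- valve: Vent valve, fixed: round aluminium body 62 mm across, top face 75 mm above the bench, on a 92 mm foot flange. Origin at the foot's centre on the bench, z up. The top has an upright keyhole: bore 28.4 mm wide with two entry slots, 11 mm wide, reaching 21.5 mm from the axis along +x and -x. This lip is 8 mm thick; below it the room is 49 mm wide and the lugs can turn, clockwise only (stops).
- valve_mouth (a point): Centre of the valve's top face, on its axis, 75 mm above the bench; axes as valve.
- plunger (a joint): Spring plunger inside the valve: how far the key has pushed it down, m. 0 free; the key's foot meets it when the key's flange is 12 mm above the valve's top; 0.012 when the flange lies on the top. The spring pushes up with about 3 N at 0 and 10 N at 0.012.
- rotor (a joint): Valve rotor inside the valve, rad, clockwise seen from above. 0 shut, 1.25 fully open (hard stop). The key's lugs, once below the lip, push it round after about 0.13 rad of free play: the key turns about 1.38 rad in all. The return spring takes 0.06 N m at first, 0.14 N m at the stop, and turns the key back when let go.
- key: Steel bayonet key, 0.12 kg, 62 mm tall, upright in its block. Origin at its lower end, z up, x along lugs and wing. Stem 26 mm wide, foot tapered to 20 mm; two lugs at +x and -x, 8 mm wide, out to 19.5 mm from the axis, 5 to 12 mm up; flange 50 mm wide, 22 to 27 mm up; above it a flat wing to grip, 46 mm long (x), 14 mm thick (y), 27 to 62 mm up. Fits the valve either way round.
- key_seat (a point): Centre of the underside of the key's flange, 22 mm above the key's lower end; lies on valve_mouth when the key is fully down.
- key_block: Wooden rest block, 60 x 60 x 28 mm, fixed on the bench, with a 44 mm hole in which the key hangs by its flange. Origin at the centre of its underside.
- rail_stand: Stand: two small white U-shaped rails on a black foot, fixed on the bench. Foot 72 mm (x) by 50 mm (y), 12 mm high; the level rail runs along x, 60 mm long between the uprights, 87 mm above the bench. Origin at the centre of the foot's underside; its -y side looks towards the robot.
- stand_rail (a point): Middle of the rail's upper edge on the stand's -y side (the side towards the robot), 87 mm above the bench and 21 mm in from the foot's edge; axes as rail_stand.
- seal_ring: Black rubber ring, 80 mm wide, 8 mm thick, lying on the bench: leave it alone. Origin at the centre of its underside.
- tape: Small roll of tape, 56 mm wide, 13 mm high, lying on the bench: leave it alone. Origin at the centre of its underside.
Mind the look-alikes: they are no part of the job. What is shaped like the key but red is not meant.

How it is judged (in metres and radians):
On the way, in this order (a step that is already met when the one before it is completed fails the run):
1. the cover leans against the stand's rail, lower end on the bench, and is let go (angle between cover's own z axis and vertical between 0.6 and 1.35 rad and contact force between cover and rail_stand above 0.05 N and contact force between cover and the arm below 0.02 N and contact force between cover and the fingers below 0.02 N and height (world z) of any of cover_end_a, cover_end_b below 0.012 m and linear speed of cover below 0.03 m/s), for 0.3 s.
2. the key is pushed fully down into the valve (z of key_seat in the frame of valve_mouth below 0.003 m and horizontal distance between key_seat and valve_mouth below 0.004 m and value of joint plunger above 0.009 m), for 0.1 s.
3. the key is turned clockwise to the stop (value of joint rotor above 1.1 rad), for 0.3 s.
At the end, for the whole second after the job is handed in: Ends holding: fingers grip the key (over 2 N), flange within 3 mm of the valve top and 4 mm of its axis, plunger down over 9 mm, rotor over 1.1 rad, key upright within 0.12 rad; the cover leans by itself on the rail, 34 to 77 deg from level, one short edge on the bench, untouched by the robot (all of step 2 and value of joint rotor above 1.1 rad and angle between key's own z axis and vertical below 0.12 rad and contact force between the fingers and key above 2 N and angle between cover's own z axis and vertical between 0.6 and 1.35 rad and contact force between cover and rail_stand above 0.05 N and contact force between cover and the arm below 0.02 N and contact force between cover and the fingers below 0.02 N and height (world z) of any of cover_end_a, cover_end_b below 0.012 m); the arm keeps its last pose, push and grip.
It fails at once if the rubber ring or the tape roll is moved more than 25 mm (distance of any of seal_ring, tape from where it was at the start of the episode above 0.025 m).
It also fails if it takes over 61 s, if anything falls off the work surface, if the arm or the gripper's body presses on something with over 40 N, if the wrist force passes 120 N, or if a joint passes its speed limit or range.

### The arm

A 6-joint arm with a two-finger parallel gripper is mounted at the origin on the work surface; the furniture and walls round the work are solid. World frame = base frame: x ahead of the robot, y to its left, z up, the work surface at z = 0. Lengths are in m, angles in degrees, forces in N, time in s.
With the tool pointing down it reaches from about 0.3 to 0.75 m from the base axis. Payload 8.5 kg.
Tool frame: the origin (TCP) lies on the centre line of the jaws, within the pads' length; the fingertips stand 22 mm ahead of it and the grasp point (between the pads) lies 3 mm ahead of it (manip.tcp_to_tips is the distance from the TCP to the fingertips, in m); z points along the fingers, y is the line along which they close (so a half turn about z gives the same grasp; the last joint's range is limited). The gripper opens to 88 mm and grips with 3 to 60 N. Pads are 18 mm wide; open, the fingers measure 123 mm over their backs; the gripper's body (75 mm by 187 mm) begins 45 mm behind the grasp point.
Start: joints at [-86.133, 21.807, 74.336, -0, 83.858, -12.336], TCP at [0.153, -0.528, 0.261] pointing down, gripper open.
Joint ranges: [-178.18, 178.18], [-50.72, 133.34], [12.68, 142.11], [-81.47, 261.47], [9.98, 163.14], [-165.26, 165.26]. Speed limits (degrees/s): [136.94, 136.94, 180, 180, 180, 180].

### API

Orientations are given as [roll, pitch, yaw] about the fixed x, y, z axes, in that order (R = Rz(yaw) Ry(pitch) Rx(roll)).
In Python, from plant import read_state, optics, manip gives the robot as it stands.
- The arm moves only by the shell command python3 -m handwheel 'ROWS' [OPENING] [FORCE]. ROWS is JSON, a list of rows, each a list of 6 numbers: the shift along the tool's x, y, z in m, then the turn, a rotation vector about the tool's x, y, z in degrees. In form: [[tx, ty, tz, wx, wy, wz], ...]. A call has exactly 10 rows; each row is the pose to reach, as a shift and turn from the pose commanded when the call began, along the tool's axes at that moment; what a row does not reach only later rows make up. A row lasts 1/12 s, in which the tool goes at most 41.7 mm and 7.16 degrees, less where a joint would pass 70% of its speed; a pose out of reach is approached as far as the arm can. A call with a gripper value outside its range is refused whole. OPENING is the opening, from -1 (shut) to 1 (fully open), set as the call begins (- or left out, the last holds). The fingers move at their own pace and stop on an object; FORCE is the grip in N (left out, the last holds). Time passes only in rows, so rows that repeat a pose let the fingers close, or fill a call up. It gives the time, the measured TCP pose, the force, the opening and the grip force at its end, in the units of the state.
- read_state(): the state, without advancing time (a new reading comes with each control period).
- optics.grab_frame(name): name is "scene" or "top" or "wrist"; returns the picture (480x640x3 uint8, red, green, blue); there is no depth.
- optics.get_calibration(name): a dict with "fx", "fy", "cx", "cy" (pixels), "k1" (the pictures are not rectified: a ray, as slopes to the right and down, at radius r is drawn at 1 + k1 r^2 times it, then the intrinsics apply), "world_to_cam" (4x4, takes a point from world to camera coordinates); the wrist camera has in their place "T_tool_cam" (4x4, takes a point from camera to tool coordinates, whose origin is the TCP and whose axes are the flange's). Camera axes: x right, y down, z forward; pixel columns grow to the right and rows downward; lengths in m; the calibration is good to about 2 mm. A picture is of the moment at which its call begins: read the wrist's pose just before it. get_calibration takes no time and is no camera call.
- manip.close_job(): hands the job in; it is judged then, once.
The state is a dict: "clock": time; "joint_positions": joint angles; "dq": joint speeds; "effort": joint torques, N m; "eef_pos": TCP position; "orientation": TCP orientation; "contact_force": force on the tool from outside, world axes, zero at the start; "torque": the same for the moment, N m; "finger_gap": opening from 0.0 (shut) to 1.0 (fully open); "gripper_force": force on a finger pad.
Only numpy, scipy, OpenCV 4.12 (cv2) and the standard library are available. Lean on these libraries where they do the work, as an engineer would, in place of code of your own. Each camera call takes 0.05 s, during which the arm holds its last target. There are 200 camera calls.

## Working session

There is one attempt and no reset: what is moved stays moved. The work goes in short steps, Python scripts to look and compute and a shell command to move; the robot and the scene stay as the last step left them, time stands still between calls to the robot, and variables do not carry over. Pictures are saved under pics/ and viewed, at most 10 in all, crops included, and the job is handed in when it is done.

```bash
ls; mkdir -p pics
cat > h.py <<'E'
import numpy as np, cv2
from plant import read_state, optics, manip
from scipy.spatial.transform import Rotation as R
def save(n,f):
    im=optics.grab_frame(n); cv2.imwrite('pics/'+f,im[:,:,::-1]); return im
def world_to_cam(n, st=None):
    c=optics.get_calibration(n)
    if n!='wrist': return np.array(c['world_to_cam']),c
    st=st or read_state()
    T=np.eye(4);T[:3,:3]=R.from_euler('xyz',st['orientation'],degrees=True).as_matrix();T[:3,3]=st['eef_pos']
    return np.linalg.inv(T@np.array(c['T_tool_cam'])),c
def pix2w(n,uv,z,st=None):
    W,c=world_to_cam(n,st); d=np.array([(uv[0]-c['cx'])/c['fx'],(uv[1]-c['cy'])/c['fy']])
    s=d.copy()
    for _ in range(20): s=d/(1+c['k1']*(s@s))
    r=W[:3,:3].T@np.array([*s,1]); o=-W[:3,:3].T@W[:3,3]
    return o+r*(z-o[2])/r[2]
def w2pix(n,p,st=None):
    W,c=world_to_cam(n,st); q=W[:3,:3]@np.array(p)+W[:3,3]; s=q[:2]/q[2]; s=s*(1+c['k1']*(s@s))
    return s*[c['fx'],c['fy']]+[c['cx'],c['cy']]
E
python3 - <<'E'
from h import *
print(read_state())
save('scene','s0.png');save('top','t0.png');save('wrist','w0.png')
for n in('scene','top','wrist'):print(optics.get_calibration(n))
E
```

```text
pics
{'clock': 0.0, 'joint_positions': array([-8.61332918e+01,  2.18411269e+01,  7.43837503e+01, -1.08071912e-03,
        8.38568726e+01, -1.23362441e+01]), 'dq': array([-0.10397459,  0.01629449,  0.02761551, -0.02001961, -0.02888142,
       -0.02224321]), 'effort': array([ 1.15739764e-03, -4.37927985e+01, -2.24555969e+01,  7.13908835e-02,
        3.52741499e-02, -1.20018594e-04]), 'eef_pos': array([ 0.15344504, -0.52791151,  0.26014236]), 'orientation': array([-1.79919908e+02, -1.64161819e-02,  1.62030572e+01]), 'contact_force': array([ 0.28984905,  0.1662663 , -0.23844828]), 'torque': array([ 0.02925073,  0.01946691, -0.00567071]), 'gripper_force': 0.0, 'finger_gap': 1.0026720519576164}
{'fx': 504.42478443919583, 'fy': 504.42478443919583, 'cx': 322.82888597461994, 'cy': 239.87333475523783, 'k1': -0.03560708089405788, 'world_to_cam': array([[-0.84147525, -0.54024554,  0.00735981,  0.40395589],
       [-0.43123387,  0.66334961, -0.6115592 ,  0.24857096],
       [ 0.32551   , -0.51778573, -0.79116445,  0.86989519],
       [ 0.        ,  0.        ,  0.        ,  1.        ]])}
{'fx': 
[... 168 characters left out ...]
302,  0.00719466, -0.01836112],
       [-0.99860549, -0.02753754, -0.04504168,  0.48910017],
       [ 0.04522193, -0.00595767, -0.9989592 ,  0.90298284],
       [ 0.        ,  0.        ,  0.        ,  1.        ]])}
{'fx': 400.5823835103564, 'fy': 400.5823835103564, 'cx': 319.20702838447596, 'cy': 242.03002647133047, 'k1': 0.021171410395699, 'T_tool_cam': array([[ 4.23599252e-04, -9.62208865e-01, -2.72312176e-01,
         7.15524253e-02],
       [ 9.99999816e-01,  2.89256638e-04,  5.33482841e-04,
         4.18533026e-05],
       [-4.34553815e-04, -2.72312352e-01,  9.62208810e-01,
        -1.24116674e-01],
       [ 0.00000000e+00,  0.00000000e+00,  0.00000000e+00,
         1.00000000e+00]])}
```

View pics/t0.png

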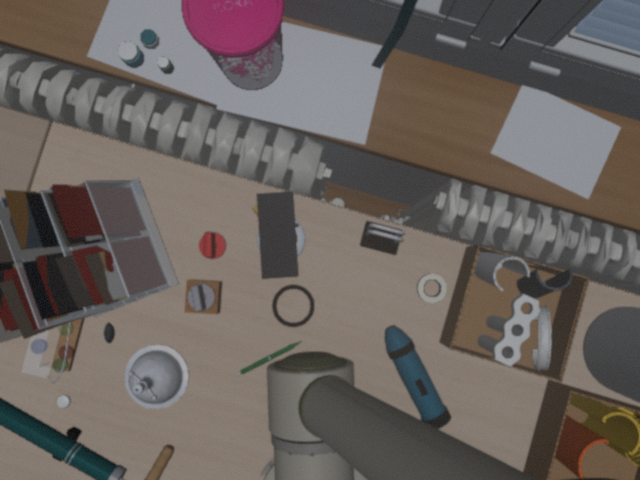

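View pics/s0.png

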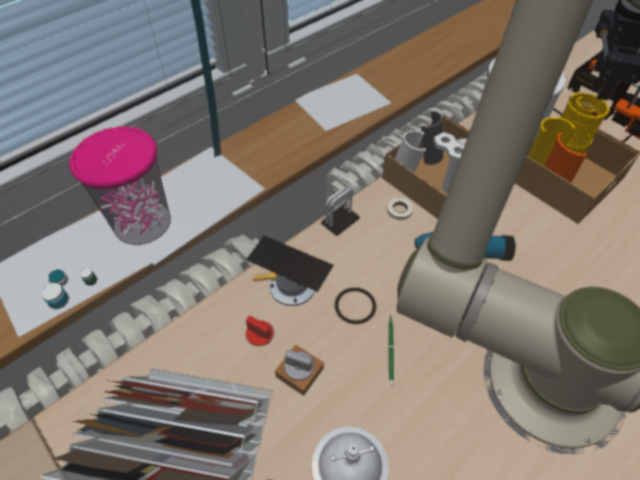

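The top view shows the cover at (278,235), the grey key in its block at (202,297), the red decoy at (212,245), the ring at (293,305), the stand at (383,236) and the tape at (431,288). I'll enlarge the crop next.

Run:
```python
import cv2
a=cv2.imread('pics/t0.png')[180:330,175:415]
b=cv2.convertScaleAbs(a,alpha=1.5,beta=15)
cv2.imwrite('pics/t0c.png',cv2.resize(b,None,fx=3.33333,fy=3.33333,interpolation=cv2.INTER_CUBIC))
```

```text
(no output)
```

View pics/t0c.png

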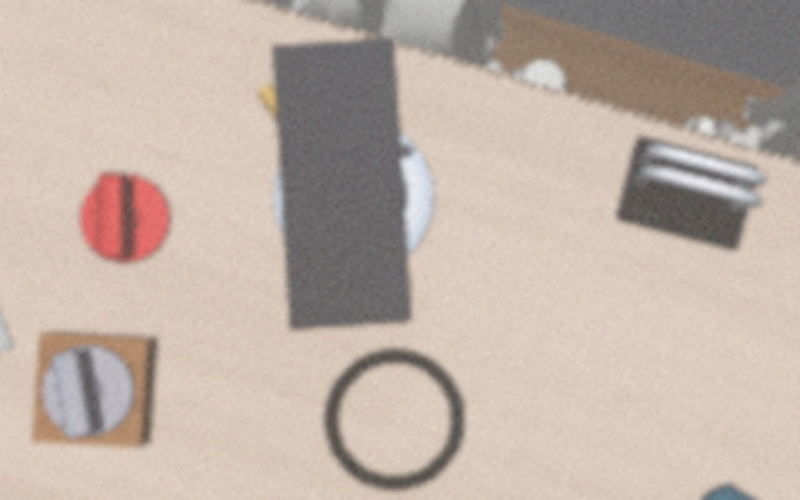

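Run:
```python
from h import *
def P(x,y,z): return pix2w('top',(175+x/3.33333,180+y/3.33333),z)
c=np.array([P(*q,.081) for q in[(274,45),(390,40),(411,320),(291,328)]]);print('cover',c.round(4),c.mean(0).round(4),np.linalg.norm(np.diff(c,axis=0),axis=1))
d=(c[0]+c[1]-c[2]-c[3])[:2];print('cover yaw',np.degrees(np.arctan2(d[1],d[0])))
k=P(90,392,.033);print('key',k.round(4))
b=np.array([P(*q,.028) for q in[(42,332),(148,338),(141,443),(33,440)]]);print('block',b.round(4),b.mean(0))
print('ring',P(395,418,.004))
f=np.array([P(*q,.012) for q in[(617,217),(738,248)]]);print('foot front',f.round(4))
r=np.array([P(*q,.087) for q in[(640,172),(758,200),(645,148),(762,180)]]);print('rail',r.round(4),(r[1]-r[0]),r[:2].mean(0))
for q in (f,r):
  e=q[1]-q[0];print(np.degrees(np.arctan2(e[1],e[0])), np.linalg.norm(e[:2]))
print('tape',pix2w('top',(431,288),.01))
e=f[1]-f[0];e/=np.linalg.norm(e);n=np.array([-e[1],e[0],0]);n*=np.sign(n[0]);print('rail est from foot',f.mean(0)+.021*n)
```

```text
cover [[0.5695 0.1221 0.081 ]
 [0.5739 0.0612 0.081 ]
 [0.427  0.0457 0.081 ]
 [0.4211 0.1082 0.081 ]] [0.4979 0.0843 0.081 ] [0.06111097 0.14771487 0.06280513]
cover yaw 5.681816602688948
key [0.3815 0.2237 0.033 ]
block [[0.4135 0.2528 0.028 ]
 [0.4118 0.194  0.028 ]
 [0.3538 0.1957 0.028 ]
 [0.3539 0.2554 0.028 ]] [0.38323953 0.22447196 0.028     ]
ring [0.36920828 0.05723124 0.004     ]
foot front [[ 0.4868 -0.0658  0.012 ]
 [ 0.4711 -0.1349  0.012 ]]
rail [[ 0.5074 -0.0718  0.087 ]
 [ 0.4945 -0.1337  0.087 ]
 [ 0.5201 -0.0741  0.087 ]
 [ 0.505  -0.1356  0.087 ]] [-0.01292891 -0.06192766  0.        ] [ 0.50098377 -0.1027263   0.087     ]
-102.8085201020068 0.07089183450924222
-101.79250896467562 0.06326288010355434
tape [ 0.40939606 -0.20199866  0.01      ]
rail est from foot [ 0.49942004 -0.10499443  0.012     ]
```

```bash
cat >> h.py <<'E'
def Rt(yaw,tilt=0): # tilt>0: tool tip swings outward (+tool x)
    return R.from_euler('z',yaw,degrees=True)*R.from_euler('x',180,degrees=True)*R.from_euler('y',tilt,degrees=True)
def row(p,Rg):
    st=read_state(); R0=R.from_euler('xyz',st['orientation'],degrees=True)
    t=R0.inv().apply(np.array(p)-st['eef_pos']); w=(R0.inv()*Rg).as_rotvec(degrees=True)
    print([*map(float,t.round(4)),*map(float,w.round(1))])
E
python3 - <<'E'
from h import *
# direction check of tilt
print(Rt(0,30).apply([0,0,1]))
row([.47,.085,.29],Rt(5.7))
# triangulate radiator tip
W,c=world_to_cam('top')
for z in(0,.05,.1,.15,.2,.25): 
  p=pix2w('top',(328,172),z); print(z,p.round(3),w2pix('scene',p).round(0), pix2w('top',(330,192),z).round(3))
E
```

```text
[ 5.00000000e-01 -1.06057524e-16 -8.66025404e-01]
[0.475, -0.5003, -0.0291, -0.1, -0.0, 10.5]
0 [ 0.627 -0.001  0.   ] [265. 229.] [ 0.588 -0.006  0.   ]
0.05 [ 0.617 -0.001  0.05 ] [267. 216.] [ 0.58  -0.006  0.05 ]
0.1 [ 0.607 -0.001  0.1  ] [269. 202.] [ 0.573 -0.005  0.1  ]
0.15 [ 0.598 -0.001  0.15 ] [271. 186.] [ 0.565 -0.005  0.15 ]
0.2 [ 0.588 -0.001  0.2  ] [273. 169.] [ 0.558 -0.005  0.2  ]
0.25 [ 0.578 -0.001  0.25 ] [276. 150.] [ 0.55  -0.004  0.25 ]
```

```bash
python3 -m handwheel '[[0.03,-0.03,-0.01,0,0,1],[0.07,-0.07,-0.02,0,0,3],[0.1,-0.1,-0.03,0,0,5],[0.125,-0.13,-0.03,0,0,6],[0.15,-0.16,-0.03,0,0,7],[0.18,-0.19,-0.03,0,0,8],[0.21,-0.22,-0.03,0,0,9],[0.24,-0.25,-0.03,0,0,10],[0.27,-0.28,-0.03,0,0,10.5],[0.295,-0.31,-0.03,0,0,10.5]]' 1 && python3 -c "
from h import *
print(read_state()['joint_positions'])
row([.47,.085,.29],Rt(5.7))"
```

```text
clock: 0.98
eef_pos: [0.3446, -0.1592, 0.2908]
orientation: [180.0, -0.0, 5.6]
contact_force: [0.3, -1.1, -0.1]
finger_gap: 0.999
gripper_force: 0.0
[-4.28321228e+01  2.82002892e+00  9.46364909e+01  5.09120586e-03
  8.25233070e+01  4.15257519e+01]
[0.1488, -0.2307, 0.0008, 0.0, -0.0, -0.1]
```

```bash
python3 -m handwheel '[[0.025,-0.03,0,0,0,0],[0.045,-0.06,0,0,0,0],[0.06,-0.09,0,0,0,0],[0.08,-0.12,0,0,0,0],[0.1,-0.15,0,0,0,0],[0.12,-0.18,0,0,0,0],[0.135,-0.205,0,0,0,0],[0.149,-0.23,0,0,0,0],[0.149,-0.23,0,0,0,0],[0.149,-0.23,0,0,0,0]]' && python3 -c "
from h import *
print(read_state()['joint_positions'])
save('wrist','w1.png')
for p in [(.5695,.1221,.081),(.5739,.0612,.081),(.427,.0457,.081),(.4211,.1082,.081)]: print(w2pix('wrist',p))"
```

```text
clock: 1.82
eef_pos: [0.4696, 0.0835, 0.2903]
orientation: [180.0, 0.1, 5.8]
contact_force: [-0.2, 0.4, 0.2]
finger_gap: 0.998
gripper_force: 0.0
[-4.17593053e+00  1.31906297e+01  8.20588797e+01 -1.10333647e-02
  8.48095254e+01  7.99765230e+01]
[281.67425612  85.1138746 ]
[360.21306592  87.54825907]
[356.11186237 266.95307577]
[284.82678019 266.5056645 ]
```

View pics/w1.png

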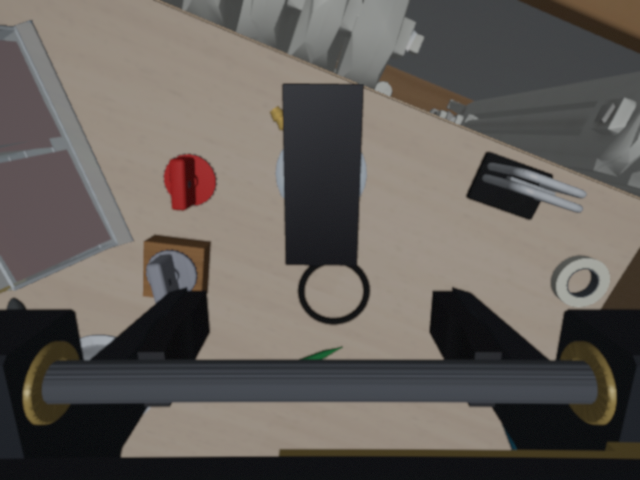

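Cover corners sit at (283,84), (363,84), (357,265), (286,265). The front rail runs from (487,178) to (581,209), and the stand foot's front edge from (468,197) to (537,219).

Run:
```python
from h import *
P=lambda q,z:pix2w('wrist',q,z)
c=np.array([P(q,.081) for q in[(283,84),(363,84),(357,265),(286,265)]]);print(c.round(4),c.mean(0).round(4))
d=(c[0]+c[1]-c[2]-c[3]);print(np.degrees(np.arctan2(d[1],d[0])))
r=np.array([P(q,.087) for q in[(487,178),(581,209)]]);print('rail',r.round(4),r.mean(0))
f=np.array([P(q,.012) for q in[(468,198),(537,219)]]);print('foot',f.round(4))
for q in (r,f): e=q[1]-q[0];print(np.degrees(np.arctan2(e[1],e[0])),np.linalg.norm(e))
e=f[1]-f[0];e/=np.linalg.norm(e);n=np.array([-e[1],e[0],0]);print(f.mean(0)+.021*n)
print('ring',P((334,291),.004),'key',P((171,272),.033))
row([.54,.0885,.14],Rt(5,-15))
```

```text
[[0.5704 0.1211 0.081 ]
 [0.5767 0.0594 0.081 ]
 [0.4289 0.0452 0.081 ]
 [0.4226 0.1073 0.081 ]] [0.4996 0.0832 0.081 ]
5.427877577116566
rail [[ 0.5154 -0.0493  0.087 ]
 [ 0.498  -0.1311  0.087 ]] [ 0.50669273 -0.09019312  0.087     ]
foot [[ 0.4881 -0.0665  0.012 ]
 [ 0.4737 -0.1406  0.012 ]]
-102.05479350485973 0.08371511756162478
-100.98979764298565 0.07546382634006296
[ 0.50148848 -0.10758147  0.012     ]
ring [0.3704642  0.05619418 0.004     ] key [0.38659839 0.22442819 0.033     ]
[0.071, 0.0012, 0.1504, 0.1, -15.0, 0.8]
```

Run:
```python
from h import *
for z in(-.3,-.2,-.1,0,.1,.2,.3):
  p=pix2w('top',(365,142),z); q=pix2w('top',(155,262*0+118),z); t=pix2w('top',(328,172),z)
  print(z,p.round(3),w2pix('scene',p).round(0),'tip',t.round(3),w2pix('scene',t).round(0),'red bottle cap-ish',w2pix('scene',pix2w('top',(130,53),z)).round(0))
row([.5425+.094,.0875,.084+.177],Rt(5.5,-28))
row([.5425+.0094,.0875,.084+.0177],Rt(5.5,-28))
```

```text
-0.3 [ 0.765 -0.095 -0.3  ] [254. 254.] tip [ 0.685 -0.002 -0.3  ] [257. 291.] red bottle cap-ish [ 23. 391.]
-0.2 [ 0.739 -0.087 -0.2  ] [257. 238.] tip [ 0.665 -0.002 -0.2  ] [259. 273.] red bottle cap-ish [ 30. 369.]
-0.1 [ 0.713 -0.079 -0.1  ] [259. 219.] tip [ 0.646 -0.001 -0.1  ] [262. 253.] red bottle cap-ish [ 38. 344.]
0 [ 0.687 -0.071  0.   ] [262. 197.] tip [ 0.627 -0.001  0.   ] [265. 229.] red bottle cap-ish [ 48. 314.]
0.1 [ 0.661 -0.064  0.1  ] [266. 172.] tip [ 0.607 -0.001  0.1  ] [269. 202.] red bottle cap-ish [ 59. 280.]
0.2 [ 0.636 -0.056  0.2  ] [270. 142.] tip [ 0.588 -0.001  0.2  ] [273. 169.] red bottle cap-ish [ 73. 240.]
0.3 [ 0.61  -0.048  0.3  ] [275. 105.] tip [ 0.569 -0.001  0.3  ] [278. 129.] red bottle cap-ish [ 89. 192.]
[0.1668, 0.0119, 0.0293, 0.1, -28.0, 0.3]
[0.0828, 0.0034, 0.1887, 0.1, -28.0, 0.3]
```

```bash
python3 -m handwheel '[[0.02,0.001,0.03,0,-5,0],[0.045,0.002,0.06,0,-11,0],[0.07,0.002,0.09,0,-18,0],[0.09,0.0025,0.12,0,-24,0],[0.1,0.0025,0.145,0,-28,0.3],[0.101,0.0025,0.153,0,-28,0.3],[0.101,0.0025,0.153,0,-28,0.3],[0.101,0.0025,0.153,0,-28,0.3],[0.101,0.0025,0.153,0,-28,0.3],[0.101,0.0025,0.153,0,-28,0.3]]' && python3 -c "
from h import *
print(read_state()['joint_positions'])
row([.5425,.0875,.084],Rt(5.5,-28))"
```

```text
clock: 2.7
eef_pos: [0.5701, 0.0899, 0.1406]
orientation: [179.9, 27.7, 5.4]
contact_force: [0.7, 0.5, -0.1]
finger_gap: 0.998
gripper_force: 0.0
[ -1.46571186  41.92415164  62.51085745  -3.36180726 103.07622813
  83.19565507]
[0.0018, -0.0003, 0.063, 0.0, -0.3, -0.1]
```

```bash
python3 -m handwheel '[[0,0,0.012,0,0,0],[0.001,0,0.026,0,0,0],[0.0015,0,0.04,0,0,0],[0.0015,0,0.052,0,0,0],[0.0015,0,0.06,0,0,0],[0.0015,0,0.063,0,0,0],[0.0015,0,0.063,0,0,0],[0.0015,0,0.063,0,0,0],[0.0015,0,0.063,0,0,0],[0.0015,0,0.063,0,0,0]]' 1 && python3 -m handwheel '[[0,0,0,0,0,0],[0,0,0,0,0,0],[0,0,0,0,0,0],[0,0,0,0,0,0],[0,0,0,0,0,0],[0,0,0,0,0,0],[0,0,0,0,0,0],[0,0,0,0,0,0],[0,0,0,0,0,0],[0,0,0,0,0,0]]' -1 45
```

```text
clock: 3.53
eef_pos: [0.5426, 0.0874, 0.082]
orientation: [179.9, 27.9, 5.4]
contact_force: [0.4, -0.5, -0.1]
finger_gap: 0.998
gripper_force: 0.0
clock: 4.37
eef_pos: [0.5422, 0.0874, 0.0814]
orientation: [179.9, 28.0, 5.4]
contact_force: [0.8, -0.2, -0.2]
finger_gap: 0.714
gripper_force: 45.0
```

```bash
cat > lean.py <<'E'
from h import *
def lean(th,back=0,up=0,yaw=-12,P=(.5005,-.105,.087),rel=28,s=.1166):
    t=np.radians(th);n=np.array([np.cos(np.radians(yaw)),np.sin(np.radians(yaw)),0]);z=np.array([0,0,1])
    B=np.array(P)-n*.087/np.tan(t); B[2]=0
    G=B+(n*np.cos(t)+z*np.sin(t))*s+(-n*np.sin(t)+z*np.cos(t))*.003
    Rg=Rt(yaw,th-rel); return G-.004*Rg.apply([0,0,1])-n*back+z*up,Rg
E
python3 - <<'E'
from lean import *
p,r=lean(62,.03,.1);print(p);row(p,r)
st=read_state();row(np.array(st['eef_pos'])+[0,0,.1],R.from_euler('xyz',st['orientation'],degrees=True))
row([.5,0,.23],Rt(-3,0))
E
```

```text
[ 0.47467304 -0.09951031  0.20767625]
[-0.1341, 0.1799, -0.0714, -0.9, 61.5, 18.3]
[-0.0469, 0.0001, -0.0883, 0.0, 0.0, 0.0]
[-0.1141, 0.0832, -0.1075, 2.1, 27.9, 8.2]
```

```bash
python3 -m handwheel '[[-0.006,0,-0.011,0,0,0],[-0.018,0,-0.033,0,0,0],[-0.032,0,-0.06,0,0,0],[-0.045,0.005,-0.085,0,2,0],[-0.06,0.02,-0.1,0.5,7,2],[-0.075,0.037,-0.105,1,12,4],[-0.088,0.053,-0.107,1.5,17,6],[-0.1,0.068,-0.107,1.8,22,7],[-0.109,0.078,-0.107,2,26,8],[-0.114,0.083,-0.107,2,28,8]]'
python3 - <<'E'
from lean import *
print(read_state()['joint_positions'])
p,r=lean(62,.03,.05);row(p,r)
E
```

```text
clock: 5.2
eef_pos: [0.4984, -0.0008, 0.2313]
orientation: [179.9, -0.3, -2.9]
contact_force: [0.4, -0.1, -2.2]
finger_gap: 0.716
gripper_force: 45.0
[-1.37132614e+01  1.79678567e+01  8.54600027e+01 -3.32657745e-02
  7.62292220e+01  7.91614154e+01]
[-0.0191, 0.0997, 0.0737, -2.6, 33.6, 8.9]
```

```bash
python3 -m handwheel '[[-0.002,0.01,0.006,0,3,1],[-0.005,0.025,0.016,-0.5,8,2],[-0.008,0.04,0.028,-1,13,4],[-0.011,0.055,0.04,-1.5,18,5],[-0.014,0.07,0.05,-2,23,6],[-0.016,0.083,0.06,-2.2,28,7],[-0.018,0.093,0.068,-2.5,31,8],[-0.019,0.1,0.0735,-2.6,33.6,9],[-0.019,0.1,0.0735,-2.6,33.6,9],[-0.019,0.1,0.0735,-2.6,33.6,9]]'
python3 - <<'E'
from lean import *
print(read_state()['joint_positions'])
p,r=lean(62,.03,.05);row(p,r)
p,r=lean(62,.025,.004);row(p,r)
save('wrist','w2.png');save('scene','s2.png')
import cv2
a=cv2.imread('pics/s2.png')[120:300,200:440];b=cv2.resize(a,(640,480));c=cv2.imread('pics/w2.png')
cv2.imwrite('pics/s2c.png',b)
E
```

```text
clock: 6.03
eef_pos: [0.4759, -0.0988, 0.1564]
orientation: [-179.9, -33.6, -12.0]
contact_force: [0.1, 0.4, -1.5]
finger_gap: 0.711
gripper_force: 45.0
[-30.76397294  14.67347767 115.05571032  30.46935186  20.7582775
  45.42597463]
[-0.0002, 0.0009, -0.0017, -0.1, 0.4, -0.0]
[-0.0215, 0.001, 0.0394, -0.1, 0.4, -0.0]
```

View pics/s2c.png

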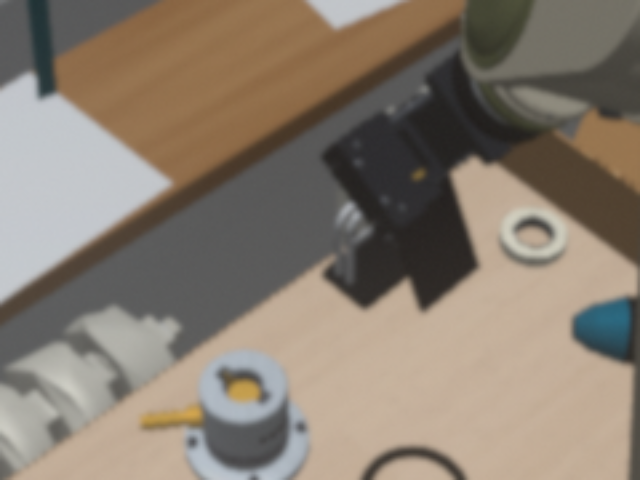

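The cover is held slanted and squarely in front of the stand. The valve is uncovered, with its bore at crop (243,392). Now I lower the cover.

```bash
python3 -m handwheel '[[-0.002,0,0.004,0,0,0],[-0.005,0,0.009,0,0,0],[-0.008,0,0.015,0,0,0],[-0.011,0,0.021,0,0,0],[-0.014,0,0.027,0,0,0],[-0.017,0.001,0.032,0,0,0],[-0.02,0.001,0.036,0,0,0],[-0.0215,0.001,0.039,0,0,0],[-0.0215,0.001,0.039,0,0,0],[-0.0215,0.001,0.039,0,0,0]]'
python3 - <<'E'
from lean import *
print(read_state()['joint_positions'])
p,r=lean(62,.025,.004);row(p,r)
p,r=lean(62,.025,-.002);row(p,r)
p,r=lean(62,.0,-.002);row(p,r)
E
```

```text
clock: 6.97
eef_pos: [0.48, -0.1003, 0.1118]
orientation: [-179.9, -33.7, -12.0]
contact_force: [-0.2, -0.0, -1.8]
finger_gap: 0.713
gripper_force: 45.0
[-30.64034988  20.65149369 117.93532793  48.96898471  13.7414885
  26.14987331]
[-0.0004, 0.0004, -0.0001, -0.1, 0.3, 0.0]
[-0.0037, 0.0004, 0.0049, -0.1, 0.3, 0.0]
[0.0171, 0.0004, 0.0188, -0.1, 0.3, 0.0]
```

```bash
python3 -m handwheel '[[0.002,0,0.001,0,0,0],[0.004,0,0.003,0,0,0],[0.006,0,0.005,0,0,0],[0.008,0,0.006,0,0,0],[0.009,0,0.0075,0,0,0],[0.008,0,0.009,0,0,0],[0.007,0,0.0105,0,0,0],[0.006,0,0.012,0,0,0],[0.0055,0,0.0125,0,0,0],[0.0055,0,0.0125,0,0,0]]'
python3 - <<'E'
from lean import *
print(read_state()['joint_positions'])
p,r=lean(62,0,0);row(p,r)
E
```

```text
clock: 7.8
eef_pos: [0.4925, -0.1038, 0.1076]
orientation: [179.9, -34.2, -12.0]
contact_force: [-10.1, 4.0, 31.7]
finger_gap: 0.722
gripper_force: 45.3
[-30.07839443  22.10035792 116.60319417  50.24105482  13.01191689
  25.3650505 ]
[0.0097, -0.0005, 0.0065, 0.1, -0.2, 0.0]
```

```bash
python3 -m handwheel '[[0.0006,0,-0.001,0,0,0],[0.001,0,-0.0014,0,0,0],[0.0025,0,-0.0005,0,0,0],[0.004,0,0.0005,0,0,0],[0.0055,0,0.0015,0,0,0],[0.007,0,0.0025,0,0,0],[0.0085,0,0.0035,0,0,0],[0.0095,0,0.004,0,0,0],[0.0095,0,0.004,0,0,0],[0.0095,0,0.004,0,0,0]]'
python3 - <<'E'
from lean import *
p,r=lean(62,0,0);row(p,r)
save('wrist','w3.png');save('scene','s3.png')
import cv2
a=cv2.imread('pics/s3.png')[150:270,270:430];cv2.imwrite('pics/s3c.png',cv2.resize(a,(640,480),interpolation=cv2.INTER_CUBIC))
E
```

```text
clock: 8.63
eef_pos: [0.4974, -0.1046, 0.1071]
orientation: [180.0, -33.7, -12.1]
contact_force: [-44.4, -0.5, 39.1]
finger_gap: 0.724
gripper_force: 45.7
[0.0059, -0.0002, 0.0032, 0.1, 0.3, -0.1]
```

View pics/s3c.png

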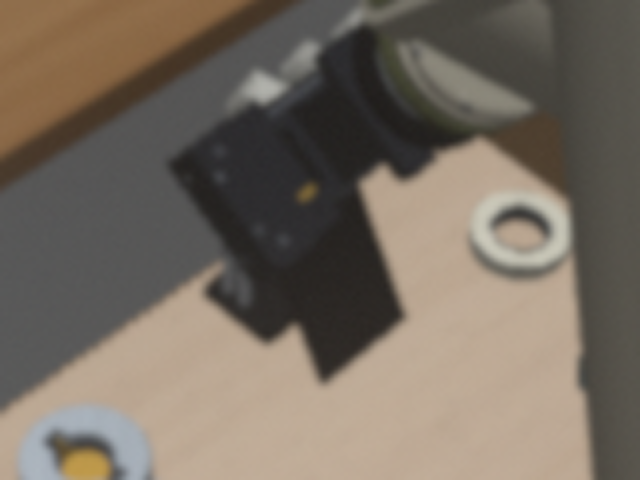

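```bash
python3 -m handwheel '[[-0.0006,0,-0.0012,0,0,0],[-0.0012,0,-0.0025,0,0,0],[-0.0018,0,-0.0037,0,0,0],[-0.0018,0,-0.0037,0,0,0],[-0.0018,0,-0.0037,0,0,0],[-0.0018,0,-0.0037,0,0,0],[-0.0018,0,-0.0037,0,0,0],[-0.0018,0,-0.0037,0,0,0],[-0.0018,0,-0.0037,0,0,0],[-0.0018,0,-0.0037,0,0,0]]'
```

```text
clock: 9.57
eef_pos: [0.4968, -0.1046, 0.1078]
orientation: [-179.9, -33.7, -12.1]
contact_force: [-4.5, -3.8, -6.1]
finger_gap: 0.726
gripper_force: 45.1
```

```bash
python3 -m handwheel '[[0,0,0,0,0,0],[0,0,0,0,0,0],[0,0,0,0,0,0],[0,0,0,0,0,0],[0,0,0,0,0,0],[0,0,0,0,0,0],[0,0,0,0,0,0],[0,0,0,0,0,0],[0,0,0,0,0,0],[0,0,0,0,0,0]]' 1; python3 -m handwheel '[[0,0,-0.004,0,0,0],[0,0,-0.01,0,0,0],[0,0,-0.02,0,0,0],[0,0,-0.03,0,0,0],[0,0,-0.045,0,0,0],[0,0,-0.06,0,0,0],[0,0,-0.08,0,0,0],[0,0,-0.1,0,0,0],[0,0,-0.12,0,0,0],[0,0,-0.13,0,0,0]]'
python3 - <<'E'
from lean import *
row([.385,.224,.25],Rt(10,0)); print(read_state()['joint_positions'])
save('wrist','w4.png')
E
```

```text
clock: 10.4
eef_pos: [0.4973, -0.1043, 0.1084]
orientation: [-179.9, -33.7, -12.0]
contact_force: [0.2, -0.4, -0.7]
finger_gap: 1.004
gripper_force: 0.0
clock: 11.23
eef_pos: [0.4257, -0.0892, 0.2183]
orientation: [180.0, -33.8, -12.0]
contact_force: [0.8, -0.4, -0.5]
finger_gap: 1.001
gripper_force: 0.0
[-0.0695, -0.2979, -0.0848, 6.5, -33.4, -21.4]
[-34.19389118   2.82231603 115.87773489  23.58774541  31.67741463
  50.89267532]
```

View pics/w4.png

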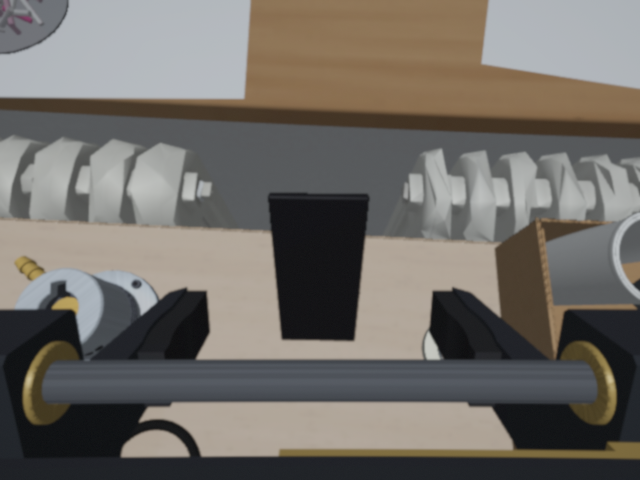

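The cover leans upright and centred at (318,265), with the fingers clear of it. Next I look at the key and the valve.

```bash
python3 -c "
from h import *
row([.4,.165,.26],Rt(5,0))"; python3 -m handwheel '[[-0.01,-0.005,-0.03,0.5,-3,-1],[-0.025,-0.02,-0.06,1,-7,-3],[-0.04,-0.04,-0.085,1.5,-12,-5],[-0.05,-0.065,-0.09,2.5,-17,-8],[-0.05,-0.095,-0.09,3,-21,-11],[-0.05,-0.125,-0.09,4,-25,-13],[-0.05,-0.155,-0.09,4.5,-29,-15],[-0.05,-0.185,-0.09,5,-33.5,-16.5],[-0.05,-0.215,-0.09,5,-33.5,-16.5],[-0.05,-0.24,-0.09,5,-33.5,-16.5]]';python3 -c "
from h import *
row([.4,.165,.26],Rt(5,0))"
```

```text
[-0.0418, -0.2433, -0.0776, 5.1, -33.7, -16.5]
clock: 12.12
eef_pos: [0.3875, 0.1663, 0.2631]
orientation: [-180.0, 0.1, 5.1]
contact_force: [0.1, -0.4, 0.3]
finger_gap: 0.998
gripper_force: 0.0
[0.0124, 0.0024, 0.0031, -0.0, 0.1, 0.1]
```

Run:
```python
from h import *
im=save('wrist','w5.png'); print(read_state()['eef_pos'],read_state()['orientation'],read_state()['joint_positions'])
v=w2pix('wrist',(.499,.0835,.075)).astype(int);k=w2pix('wrist',(.384,.224,.062)).astype(int);print(v,k)
o=[]
for c in(v,k):
    a=im[max(c[1]-60,0):,:,::-1][:120]; x0=max(c[0]-60,0);a=a[:,x0:x0+120];print(x0,max(c[1]-60,0),a.shape);o.append(cv2.resize(a,(400,400),interpolation=cv2.INTER_CUBIC))
cv2.imwrite('pics/w5c.png',cv2.hconcat(o))
```

```text
[0.38780272 0.16859121 0.26317482] [-1.79864982e+02  2.84953312e-02  5.12983437e+00] [ 7.28692475  8.81028748 92.46730083  0.13866099 78.74583694 92.13003485]
[450  82] [252 216]
390 22 (120, 120, 3)
192 156 (120, 120, 3)
```

View pics/w5c.png

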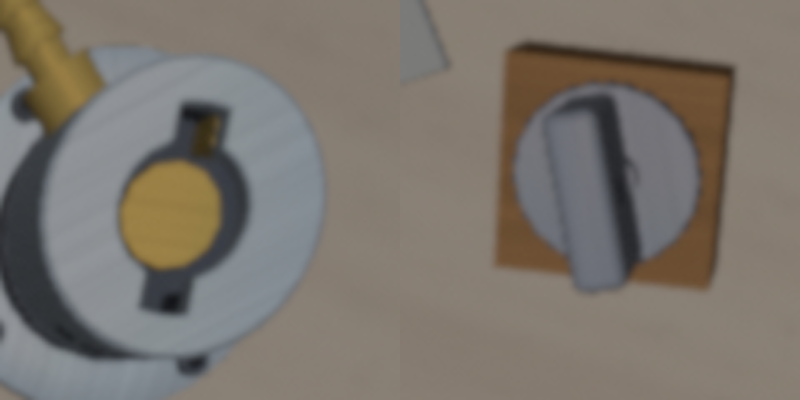

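Run:
```python
from h import *
V=lambda x,y,z=.075:pix2w('wrist',(390+x/3.3333,22+y/3.3333),z)
K=lambda x,y,z:pix2w('wrist',(192+(x-400)/3.3333,156+y/3.3333),z)
yw=lambda a,b:np.degrees(np.arctan2((b-a)[1],(b-a)[0]))
print('valve',V(183,206),(V(207,104)+V(163,309))/2,'slot yaw',yw(V(163,309),V(207,104)),np.linalg.norm(V(163,309)-V(207,104)))
a,b=K(602,288,.068),K(571,112,.068)
print('wing',(a+b)/2,yw(a,b),np.linalg.norm(a-b));print('flange',K(606,175,.033), 'diam',np.linalg.norm(K(513,175,.033)-K(700,175,.033)))
bl=[K(*q,.028) for q in[(508,48),(733,70),(711,288),(497,265)]];print('block',np.mean(bl,0))
```

```text
valve [0.49785244 0.08758919 0.075     ] [0.49734109 0.08716937 0.075     ] slot yaw -2.768285804747692 0.04179261968873078
wing [0.38519929 0.22702556 0.068     ] 12.19421452912002 0.04414557764316814
flange [0.38489052 0.22789106 0.033     ] diam 0.05030843786773845
block [0.38530583 0.22695289 0.028     ]
```

```bash
python3 -m handwheel '[[0,-0.005,0.005,0,0,-5],[0,-0.01,0.01,0,0,-12],[0,-0.015,0.02,0,0,-19],[0,-0.02,0.03,0,0,-26],[0,-0.03,0.035,0,0,-33],[0,-0.035,0.04,0,0,-40],[0,-0.04,0.045,0,0,-47],[0,-0.05,0.05,0,0,-54],[0,-0.054,0.053,0,0,-61],[0.0025,-0.056,0.053,0,0,-68]]'
python3 -m handwheel '[[0,0,0,0,0,-6],[0,0,0,0,0,-13],[0,0,0,0,0,-20],[0,0,0,0,0,-27],[0,0,0,0,0,-34],[0,0,0,0,0,-41],[0,0,0,0,0,-48],[0,0,0,0,0,-55],[0,0,0,0,0,-62],[0,0,0,0,0,-68]]'
python3 -m handwheel '[[0,0,0,0,0,-6],[0,0,0,0,0,-13],[0,0,0,0,0,-20],[0,0,0,0,0,-27],[0,0,0,0,0,-34],[0,0,0,0,0,-41],[0,0,0,0,0,-48],[0,0,0,0,0,-51],[0,0,0,0,0,-51],[0,0,0,0,0,-51]]'
python3 - <<'E'
from h import *
im=save('wrist','w6.png'); print(read_state()['eef_pos'],read_state()['orientation'],read_state()['joint_positions'])
k=w2pix('wrist',(.385,.2245,.062)).astype(int);print(k)
x0,y0=k[0]-80,max(k[1]-60,0);print(x0,y0)
cv2.imwrite('pics/w6c.png',cv2.resize(im[y0:y0+120,x0:x0+160,::-1],(640,480),interpolation=cv2.INTER_CUBIC))
E
```

```text
clock: 13.0
eef_pos: [0.3839, 0.2207, 0.2099]
orientation: [-179.9, 0.0, 73.4]
contact_force: [-0.1, 0.0, 0.2]
finger_gap: 0.998
gripper_force: 0.0
clock: 13.83
eef_pos: [0.3845, 0.2202, 0.2105]
orientation: [180.0, -0.0, 141.4]
contact_force: [0.4, 0.2, 0.4]
finger_gap: 0.997
gripper_force: 0.0
clock: 14.67
eef_pos: [0.3845, 0.2203, 0.2106]
orientation: [180.0, -0.0, -168.1]
contact_force: [0.6, -0.4, -0.0]
finger_gap: 1.001
gripper_force: 0.0
[0.38449358 0.2202668  0.21070141] [ 1.79947312e+02 -1.21393010e-02 -1.68111223e+02] [ 1.44020660e+01  1.39781756e+01  9.51992496e+01  5.62900125e-02
  7.08324006e+01 -8.75051922e+01]
[324 231]
244 171
```

View pics/w6c.png

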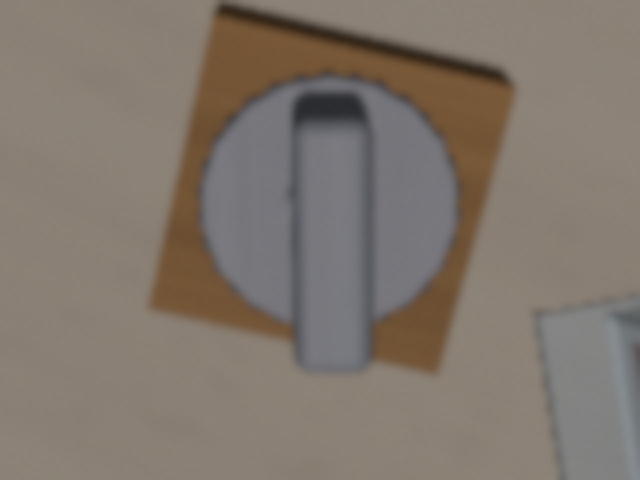

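The wing's top face spans crop x 297–370, y 122–372, upright in the picture, so the tool yaw already matches. The flange centre is at (330,200).

Run:
```python
from h import *
K=lambda x,y,z:pix2w('wrist',(244+x/4,171+y/4),z)
w=K(333,247,.068);f=K(330,200,.033);print(w,f,np.linalg.norm(K(333,122,.068)-K(333,372,.068)))
p=(w+f)/2
row([p[0],p[1],.060],Rt(-168.1))
```

```text
[0.38375484 0.22588672 0.068     ] [0.38338622 0.2259231  0.033     ] 0.04437802984094454
[-0.0003, 0.0056, 0.1507, 0.1, -0.0, -0.0]
```

```bash
python3 -m handwheel '[[0,0.001,0.015,0,0,0],[0,0.003,0.035,0,0,0],[0,0.005,0.06,0,0,0],[0,0.005,0.085,0,0,0],[0,0.005,0.105,0,0,0],[0,0.005,0.125,0,0,0],[0,0.005,0.14,0,0,0],[0,0.005,0.1505,0,0,0],[0,0.005,0.1505,0,0,0],[0,0.005,0.1505,0,0,0]]'
python3 -m handwheel '[[0,0,0,0,0,0],[0,0,0,0,0,0],[0,0,0,0,0,0],[0,0,0,0,0,0],[0,0,0,0,0,0],[0,0,0,0,0,0],[0,0,0,0,0,0],[0,0,0,0,0,0],[0,0,0,0,0,0],[0,0,0,0,0,0]]' -1 30
python3 -m handwheel '[[0,0,0,0,0,0],[0,0,0,0,0,0],[0,0,0,0,0,0],[0,0,0,0,0,0],[0,0,0,0,0,0],[0,0,0,0,0,0],[0,0,0,0,0,0],[0,0,0,0,0,0],[0,0,0,0,0,0],[0,0,0,0,0,0]]' -1 55
```

```text
clock: 15.55
eef_pos: [0.3834, 0.2253, 0.0603]
orientation: [179.9, -0.0, -168.0]
contact_force: [0.4, -0.2, 1.1]
finger_gap: 1.001
gripper_force: 0.0
clock: 16.38
eef_pos: [0.3834, 0.2254, 0.0604]
orientation: [179.9, 0.0, -168.0]
contact_force: [0.3, 0.4, 0.3]
finger_gap: 0.269
gripper_force: 0.0
clock: 17.22
eef_pos: [0.3834, 0.2254, 0.0604]
orientation: [179.9, 0.0, -168.0]
contact_force: [-0.4, 0.4, -0.6]
finger_gap: 0.158
gripper_force: 55.0
```

```bash
python3 -c "
from h import *
row([.45,.17,.2],Rt(177.2))"; python3 -m handwheel '[[0,0,-0.01,0,0,0],[0,0,-0.03,0,0,0],[0,0,-0.055,0,0,0],[0,0,-0.08,0,0,0],[-0.01,-0.006,-0.1,0,0,2],[-0.022,-0.015,-0.12,0,0,5],[-0.035,-0.025,-0.13,0,0,8],[-0.045,-0.035,-0.138,0,0,11],[-0.053,-0.04,-0.1396,0,0,14],[-0.0535,-0.04,-0.1396,0,0,14.8]]'; python3 -c "
from h import *
row([.45,.17,.2],Rt(177.2))"
```

```text
[-0.0536, -0.0679, -0.1396, 0.1, -0.0, 14.8]
clock: 18.05
eef_pos: [0.4455, 0.1966, 0.2004]
orientation: [179.9, 0.1, 177.0]
contact_force: [-0.7, 0.3, -1.1]
finger_gap: 0.153
gripper_force: 55.0
[-0.0059, -0.0263, 0.0003, 0.1, 0.1, -0.2]
```

```bash
python3 -m handwheel '[[-0.002,-0.006,0,0,0,0],[-0.004,-0.014,0,0,0,0],[-0.006,-0.022,0,0,0,0],[-0.006,-0.026,0,0,0,0],[-0.006,-0.026,0,0,0,0],[-0.006,-0.026,0,0,0,0],[-0.006,-0.026,0,0,0,0],[-0.006,-0.026,0,0,0,0],[-0.006,-0.026,0,0,0,0],[-0.006,-0.026,0,0,0,0]]'
python3 - <<'E'
from h import *
st=read_state();im=save('wrist','w7.png'); print(st['eef_pos'],st['orientation'],st['joint_positions'])
v=w2pix('wrist',(.499,.084,.075)).astype(int);k=w2pix('wrist',[*st['eef_pos'][:2],.18]).astype(int);print(v,k)
a=im[:,:,::-1]
x0,y0=max(min(v[0]-60,520),0),max(v[1]-60,0);print(x0,y0)
o=[cv2.resize(a[y0:y0+120,x0:x0+120],(400,400),interpolation=cv2.INTER_CUBIC)]
x0,y0=k[0]-90,min(k[1]-90,300);print(x0,y0);o.append(cv2.resize(a[y0:y0+180,x0:x0+180],(400,400)))
cv2.imwrite('pics/w7c.png',cv2.hconcat(o))
E
```

```text
clock: 18.88
eef_pos: [0.4488, 0.1712, 0.2]
orientation: [179.9, -0.0, 177.2]
contact_force: [0.2, 0.9, -1.0]
finger_gap: 0.153
gripper_force: 55.0
[0.44878695 0.17116805 0.19998095] [ 1.79936765e+02 -8.72247529e-03  1.77232967e+02] [ 6.68582354e+00  1.82207934e+01  9.08977743e+01  6.75346279e-02
  7.08796631e+01 -8.05692592e+01]
[193 316] [318 309]
133 256
228 219
```

View pics/w7c.png

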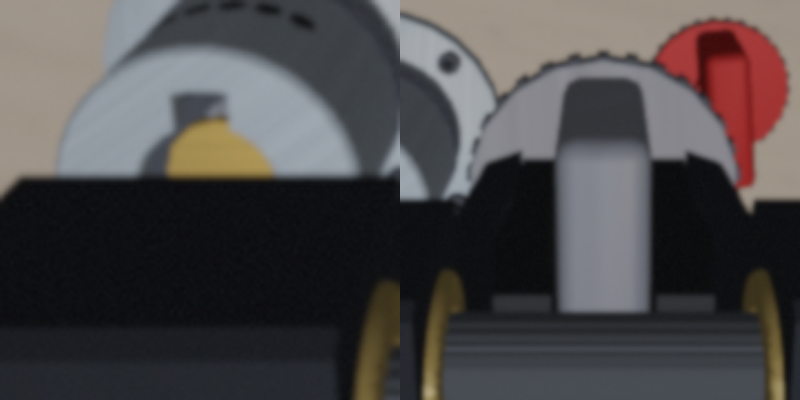

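Run:
```python
from h import *
from scipy.optimize import least_squares as ls
st=read_state()
A=lambda x,y,z:pix2w('wrist',(133+x*.3,256+y*.3),z)
B=lambda x,y,z:pix2w('wrist',(228+(x-400)*.45,219+y*.45),z)
def fit(P,r):
    P=np.array(P)[:,:2]; s=ls(lambda c:np.hypot(*(P-c[:2]).T)-r,P.mean(0)-[-.01,0]);s3=ls(lambda c:np.hypot(*(P-c[:2]).T)-c[2],[*s.x,r]);return s.x,s3.x,s.fun.std()
print('valve',fit([A(*q,.075) for q in[(57,170),(75,115),(110,72),(150,52),(190,46),(240,56),(290,80),(330,118),(355,160)]],.031))
e=A(200,95,.075);print('slot end',e,'axis',e[:2]+.0215*np.array([np.cos(np.radians(-2.8)),np.sin(np.radians(-2.8))]))
print('key',fit([B(*q,st['eef_pos'][2]-.0275) for q in[(470,170),(490,130),(530,88),(570,66),(605,58),(650,68),(690,95),(725,140),(737,172)]],.025))
z=st['eef_pos'][2]+.0075
for q in [(557,150),(651,150),(561,300),(648,300)]:print(B(*q,z))
print(st['eef_pos'])
```

```text
valve (array([0.49728066, 0.08523954]), array([0.49637699, 0.08527638, 0.03027798]), np.float64(0.0005016493442278057))
slot end [0.47606679 0.08640822 0.075     ] axis [0.49754112 0.08535795]
key (array([0.45056984, 0.1717921 ]), array([0.44976499, 0.17185688, 0.02436084]), np.float64(0.0005797243270297124))
[0.42757731 0.16617653 0.20745717]
[0.4282129  0.17936779 0.20745717]
[0.45127712 0.16530883 0.20745717]
[0.45189595 0.17812856 0.20745717]
[0.44877516 0.17112321 0.19995717]
```

```bash
python3 -c "
from h import *
row([.4958,.0846,.145],Rt(177.2))"
```

```text
[-0.0512, -0.0842, 0.0549, 0.1, -0.0, 0.0]
```

```bash
python3 -m handwheel '[[-0.006,-0.01,0,0,0,0],[-0.015,-0.025,0,0,0,0],[-0.026,-0.043,0.005,0,0,0],[-0.036,-0.06,0.015,0,0,0],[-0.045,-0.074,0.027,0,0,0],[-0.051,-0.084,0.04,0,0,0],[-0.051,-0.084,0.05,0,0,0],[-0.051,-0.084,0.055,0,0,0],[-0.051,-0.084,0.055,0,0,0],[-0.051,-0.084,0.055,0,0,0]]'; python3 -c "
from h import *
row([.4958,.0846,.126],Rt(177.2))"
```

```text
clock: 19.77
eef_pos: [0.4958, 0.0846, 0.1451]
orientation: [179.9, -0.0, 177.2]
contact_force: [0.6, 0.5, -0.9]
finger_gap: 0.15
gripper_force: 55.0
[0.0, 0.0, 0.0191, 0.1, -0.0, 0.0]
```

Lower to just above lug entry (TCP z about 0.126).

```bash
python3 -m handwheel '[[0,0,0.002,0,0,0],[0,0,0.004,0,0,0],[0,0,0.006,0,0,0],[0,0,0.008,0,0,0],[0,0,0.01,0,0,0],[0,0,0.012,0,0,0],[0,0,0.014,0,0,0],[0,0,0.016,0,0,0],[0,0,0.018,0,0,0],[0,0,0.0185,0,0,0]]'
```

```text
clock: 20.6
eef_pos: [0.4956, 0.0847, 0.126]
orientation: [179.9, -0.0, 177.2]
contact_force: [0.8, -0.1, -1.2]
finger_gap: 0.156
gripper_force: 55.0
```

```bash
python3 -m handwheel '[[0,0,0.0005,0,0,0],[0,0,0.001,0,0,0],[0,0,0.0015,0,0,0],[0,0,0.002,0,0,0],[0,0,0.0025,0,0,0],[0,0,0.003,0,0,0],[0,0,0.0035,0,0,0],[0,0,0.004,0,0,0],[0,0,0.0045,0,0,0],[0,0,0.005,0,0,0]]'
```

```text
clock: 21.43
eef_pos: [0.4957, 0.0847, 0.1213]
orientation: [179.9, -0.0, 177.2]
contact_force: [-0.6, 0.0, -0.6]
finger_gap: 0.157
gripper_force: 55.0
```

```bash
python3 -m handwheel '[[0,0,0.0015,0,0,0],[0,0,0.003,0,0,0],[0,0,0.0045,0,0,0],[0,0,0.006,0,0,0],[0,0,0.0075,0,0,0],[0,0,0.009,0,0,0],[0,0,0.0105,0,0,0],[0,0,0.0115,0,0,0],[0,0,0.0125,0,0,0],[0,0,0.0125,0,0,0]]' - 60
```

```text
clock: 22.27
eef_pos: [0.4959, 0.0847, 0.1092]
orientation: [179.9, 0.0, 177.2]
contact_force: [-1.7, 0.7, 7.8]
finger_gap: 0.155
gripper_force: 60.0
```

```bash
python3 -m handwheel '[[0,0,0.0005,0,0,0],[0,0,0.001,0,0,0],[0,0,0.0015,0,0,0],[0,0,0.002,0,0,0],[0,0,0.0025,0,0,0],[0,0,0.003,0,0,0],[0,0,0.0035,0,0,0],[0,0,0.0035,0,0,0],[0,0,0.0035,0,0,0],[0,0,0.0035,0,0,0]]'
```

```text
clock: 23.1
eef_pos: [0.4963, 0.0847, 0.1074]
orientation: [179.9, 0.2, 177.2]
contact_force: [-6.1, 0.1, 22.6]
finger_gap: 0.155
gripper_force: 60.0
```

```bash
python3 -m handwheel '[[0,0.0001,0,0,0,3],[0,0.0002,0,0,0,7],[0,0.0003,0,0,0,11],[0,0.0004,0,0,0,15],[-0.0001,0.0006,0,0,0,19],[-0.0001,0.0007,0,0,0,23],[-0.0002,0.0008,0,0,0,27],[-0.0002,0.0009,0,0,0,31],[-0.0003,0.001,0,0,0,35],[-0.0003,0.001,0,0,0,35]]'; python3 -c "
from h import *
print(read_state()['torque'])"
```

```text
clock: 23.93
eef_pos: [0.4967, 0.0846, 0.1074]
orientation: [180.0, 0.2, 142.0]
contact_force: [-6.0, -7.3, 23.0]
finger_gap: 0.154
gripper_force: 60.0
[-1.15497614  0.8647944   0.08211495]
```

```bash
python3 -m handwheel '[[0,0,0,0,0,4],[0,0,0,0,0,8],[0,0,0,0,0,13],[0,0,0,0,0,18],[0,0,0,0,0,23],[0,0,0,0,0,28],[0,0,0,0,0,33],[0,0,0,0,0,38],[0,0,0,0,0,42],[0,0,0,0,0,45]]'; python3 -c "
from h import *
print(read_state()['torque'])"
```

```text
clock: 24.77
eef_pos: [0.4954, 0.085, 0.1074]
orientation: [-180.0, 0.1, 97.1]
contact_force: [-11.8, -5.9, 28.0]
finger_gap: 0.155
gripper_force: 60.6
[-0.9019567   1.8765044   0.84386212]
```

```bash
python3 -m handwheel '[[-0.0002,-0.0004,0,0,0,0.5],[-0.0004,-0.0008,0,0,0,1],[-0.0004,-0.0008,0,0,0,1],[-0.0004,-0.0008,0,0,0,1],[-0.0004,-0.0008,0,0,0,1],[-0.0004,-0.0008,0,0,0,1],[-0.0004,-0.0008,0,0,0,1],[-0.0004,-0.0008,0,0,0,1],[-0.0004,-0.0008,0,0,0,1],[-0.0004,-0.0008,0,0,0,1]]'
python3 - <<'E'
from h import *
print(read_state()['torque'])
im=optics.grab_frame('top'); old=cv2.imread('pics/t0.png')[:,:,::-1]
# did ring/tape/cover areas change? dark pixel centroid of ring and of cover near stand
for n,(x0,y0,x1,y1) in dict(ring=(268,280,318,330),tape=(412,270,450,306),stand=(345,210,420,300)).items():
    for a in(old,im):
        g=a[y0:y1,x0:x1].mean(2); m=(g<70) if n!='tape' else (g>170); ys,xs=np.nonzero(m); print(n,m.sum(),(xs.mean()+x0).round(1) if m.any() else 0,(ys.mean()+y0).round(1) if m.any() else 0, ys.max()+y0 if m.any() else 0)
E
```

```text
clock: 25.6
eef_pos: [0.4953, 0.0849, 0.1074]
orientation: [179.9, 0.0, 96.4]
contact_force: [-8.9, -2.1, 26.4]
finger_gap: 0.153
gripper_force: 60.8
[-0.40917649  1.30579841  0.79598634]
ring 385 292.7 305.4 326
ring 308 298.1 308.1 329
tape 0 0 0 0
tape 0 0 0 0
stand 717 383.6 236.4 253
stand 1929 382.2 243.1 272
```

```bash
python3 -c "
from plant import manip
print(manip.close_job())"
```

```text
the job is handed in; nothing more can be done
None
```

I handed the job in at 25.6 s; no verdict came back. The cover leans on the stand's rail and was let go. The key is gripped at 60 N, fully down and turned about 80° clockwise to the stop. I never aimed at or knowingly touched the ring or tape roll, but the final picture check on them was inconclusive.

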